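# Clamp the re-glued watch under the lever press and hold it at pressure

## Robot

A 7-joint arm with a two-finger parallel gripper is mounted at the origin on the work surface. World frame = base frame: x ahead of the robot, y to its left, z up, the work surface at z = 0. Lengths are in m, angles in rad, forces in N, time in s.
With the tool pointing down it reaches from about 0.4 to 0.85 m from the base axis. Payload 10.4 kg.
Tool frame: the origin (TCP) lies midway between the tips of the shut fingers; the grasp point (between the pads) lies 19 mm behind it; z points along the fingers, x is the direction in which the jaws open and shut, and the axes are right-handed (so a half turn about z gives the same grasp; the last joint's range is limited). The gripper opens to 85 mm and grips with 20 to 120 N. Pads are 22 mm wide; open, the fingers measure 114 mm over their backs; the gripper's body (76 mm by 85 mm) begins 54 mm behind the grasp point. The pads swing forward as they close: fully open they stand 13 mm farther back than shut.
Start: joints at [-0.023, 0.332, -0.065, 1.46, 0.022, 1.35, -0.088], TCP at [0.625, 0, 0.231] pointing down, gripper open.
Joint ranges: [-2.6, 2.6], [-0.5, 2.12], [-1.47, 1.34], [0.16, 2.42], [-1.27, 4.41], [0.06, 2.06], [-2.6, 2.6]. Speed limits (rad/s): [2.22, 2.22, 2.79, 2.79, 3.14, 3.14, 3.14].

## Interface

Orientations are given as a unit quaternion [x, y, z, w].
In Python, from workcell import manip, cams gives the robot as it stands.
- The arm moves only by the tool move_arm, never from a script. Its argument "moves" is a list of rows, each a list of 7 numbers: the turn, a rotation vector about the tool's x, y, z in degrees, then the shift along the tool's x, y, z in m, then the finger opening in m, from 0 to 0.0854. A call has 1 to 10 rows; each row is the pose to reach, as a shift and turn from the pose commanded when the call began, along the tool's axes at that moment; what a row does not reach only later rows make up. A row lasts 1/10 s, in which the tool goes at most 50 mm and 8.59 degrees, less where a joint would pass 70% of its speed; a pose out of reach is approached as far as the arm can. A call with a gripper value outside its range is refused whole. The fingers move at their own pace and stop on an object; "grip_force" is the grip in N (left out, the last holds). Time passes only in rows, so rows that repeat a pose let the fingers close. It gives the time, the measured TCP pose, the force and the opening at its end, in the units of the state.
- manip.get_obs(): the state, without advancing time (a new reading comes with each control period).
- cams.camera(name): name is "scene" or "side" or "wrist"; returns the picture (384x512x3 uint8, red, green, blue); there is no depth.
- cams.camera_params(name): a dict with "fx", "fy", "cx", "cy" (pixels), "xyz" and "rotation" of the camera in the world. Camera axes: x right, y up, looking along -z (the intrinsics and any distortion apply to the point x, -y, -z); pixel columns grow to the right and rows downward; lengths in m; the calibration is good to about 2 mm. A picture is of the moment at which its call begins: read the wrist's pose just before it. camera_params takes no time and is no camera call; for the wrist camera it gives the pose at the moment of the call.
- manip.hand_in(): hands the job in, once; it reports no verdict.
The state is a dict: "clock": time; "joint_pos": joint angles; "joint_velocities": joint speeds; "tau": joint torques, N m; "position": TCP position; "ee_rot": TCP orientation; "ft_force": force on the tool from outside, world axes, zero at the start; "torque": the same for the moment, N m; "grip_width": opening from 0.0 (shut) to 1.0 (fully open).
Only numpy, scipy, OpenCV 4.12 (cv2) and the standard library are available. Lean on these libraries where they do the work, as an engineer would, in place of code of your own. Each camera call takes 0.05 s, during which the arm holds its last target. There are 200 camera calls.

## Task

The gold wristwatch in the bench press's sliding holder has a freshly re-glued crystal that must be pressed while the adhesive grabs: loosen the orange clamp lever, slide the carriage to the right until its red pointer meets the black line on the rail bed, and tighten the clamp lever fully again. Then pull the long press lever down by its black grip until the gauge needle stands in the green sector (about 12 N), never letting it run into the red, and finish your program still holding the lever there. Leave everything else on the counter where it lies.

Things in the scene. Friction and masses are not known exactly. Their poses are not given: they have to be found in the camera images.
- press: Green cast bench lever press, fixed. Origin on the counter below the ram's axis; x axis from the ram back to the column, y left along the rail, z up. 'Press (x, y, z)' below is in this frame, mm. Base x -55..135, y -80..80, 22 high; column x 68..130, y -30..30; head x -30..130, y -35..35, z 172..248. Rail bed x -75..45, y -80..310, top z 34; clear in front of it
- carriage (a joint): Slide of the steel carriage along the press's y, m: 0 = pointer on the line, watch exactly under the ram; + = to the left; starts at 0.08 to 0.12, travel -0.02..0.135. At 0 its plate spans press x -45..45, y -45..165, top z 64. Unclamped it drags with about 5 N and stays where left; clamped it does not slide.
- index_pointer (a point): Tip of the carriage's red pointer on its front edge, at press (-54, 20 + slide, 40).
- index_line (a point): Black line, 3 mm wide, across the rail bed that the pointer must meet, at press (-62, 20, 35).
- carriage_knob: Upright black knob on the carriage for sliding it: cylinder 24 mm across, from 10 to 44 mm above its origin, which lies on the carriage's top at press (-10, 145 + slide, 64). Its z axis points up. Free room around it except the head, when the carriage is at the mark.
- knob_mid (a point): Middle of that knob, 27 mm above the carriage's top (press z 91).
- clamp (a joint): Turn of the orange clamp lever about its upright axis, rad: 0 = fully tight, 1.4 = fully loose (stops at both); starts at 0 to 0.06. Stiff (1 to 3 N at its tip), stays where left. Seen from the axis its arm points to press -x (to the robot), swung 0.95 rad to the left (+y) when tight, 0.45 rad to the right when loose. A brake shoe bears on the rail bed in the last 0.4 rad.
- clamp_pivot (a point): On the clamp lever's axis at the height of its arm's end: press (-65, 110 + slide, 94).
- clamp_tip (a point): Near the free end of the clamp lever's arm, 70 mm from its axis. The arm is a round bar 14 mm thick whose outer part (25 to 79 mm from the axis) is about level, its middle 90 to 94 mm above the counter; free on both sides and below.
- press_lever (a joint): Turn of the press lever about its level hinge along the press's y, rad: 0 = at rest, arm pointing to press -x (to the robot), 0.6 rad above level; grows as it is pulled down; 0.6 = level, stop 1.1. Springs back up: about 2 N at the grip at rest, 7 N at 0.75. At the mark the pad meets the crystal at 0.45; then 40 N per rad: 12 N at 0.75, red from 0.90.
- lever_hinge (a point): Hinge of the press lever: press (20, -86, 210); the lever swings in the upright plane through it.
- lever_grip: Black rubber grip on the press lever, a round bar 25 mm thick; origin on its centre line 185 mm from the hinge; the grip runs from 130 to 238 mm from the hinge, along the lever.
- gauge_needle (a joint): Needle of the round force gauge (72 mm across, facing up and forwards) on top of the ram, 275 to 335 mm above the counter, rad: 8 N per rad, 0 at no load; green sector 9 to 15 N (1.125 to 1.875 rad), its middle 12 N (1.5 rad); red from 18 N (2.25 rad) up.
- watch: Gold wristwatch case 40 mm across, without strap, held fast in the holder on the carriage, crystal upwards; origin at the middle of its underside, 74 mm above the counter; crystal top 13 mm above that.
- press_pad: White plastic pad 24 mm across at the foot of the ram, origin at the middle of its underside, at rest 96 mm above the counter.
- controller: Bystander: black game controller, about 105 x 150 mm, 55 high, loose; origin under its middle.
- sunglasses: Bystander: folded tortoiseshell sunglasses standing on their rims, 140 mm wide, 48 high, loose; origin under the front's middle.
- bottle_opener: Bystander: flat chrome bottle opener 138 mm long, 7 high, lying loose; origin under its middle.
- adhesive: Bystander: small upright adhesive bottle, 28 mm across, 75 high, loose; origin under its middle.
- screwdriver: Bystander: screwdriver 150 mm long, lying loose; origin under it.
- carton: Bystander: closed small carton 120 x 90 x 55 mm, loose; origin under its middle.
- scanner: Bystander: handheld code scanner 175 mm long, 60 wide, 36 high, lying loose; origin under its middle.

How it is judged:
On the way, in this order (a step that is already met when the one before it is completed fails the run):
1. the clamp lever is loosened (value of joint clamp above 0.6 rad), for 0.1 s.
2. the carriage stands at the mark, pointer within 4 mm of the line (value of joint carriage between -0.004 and 0.004 m and velocity of joint carriage between -0.01 and 0.01 m/s), for 0.2 s.
3. the clamp is tight again with the carriage at the mark (value of joint carriage between -0.004 and 0.004 m and value of joint clamp below 0.2 rad), for 0.2 s.
4. the press lever holds the gauge in the green (value of joint gauge_needle between 1.1 and 1.9 rad and contact force between press_pad and watch above 6 N and contact force between any of the fingers, the arm and lever_grip above 0.5 N), for 0.3 s.
At the end, for the whole second after the job is handed in: The robot still holds the press lever by its grip (at least 0.5 N on it) so that the gauge stands in the green (8.8 to 15.2 N) with the pad bearing on the watch, the carriage within 4 mm of the mark and the clamp lever within 0.2 rad of fully tight, all through the last second (all of step 3 and all of step 4); the arm keeps its last pose, push and grip.
It fails at once if the gauge needle runs into the red (over 18.4 N) (value of joint gauge_needle above 2.3 rad).
It fails at once if another item on the counter is moved more than 20 mm (distance of any of controller, sunglasses, bottle_opener, adhesive, screwdriver, carton, scanner from where it was at the start of the episode above 0.02 m).
It also fails if it takes over 72 s, if anything falls off the work surface, if the arm or the gripper's body presses on something with over 40 N, if the wrist force passes 120 N, or if a joint passes its speed limit or range.

## Working session

There is one attempt and no reset: what is moved stays moved. The work goes in short steps, Python scripts to look and compute and a tool call to move; the robot and the scene stay as the last step left them, time stands still between calls to the robot, and variables do not carry over. Pictures are saved under pics/ and viewed, about 8 in all and at most 12, crops included, and the job is handed in when it is done.

Besides the shell and the picture viewer there is one more tool, called after "Request:" by a JSON object that holds its "op" and its "data", one argument or row to a line. move_arm: Moves the arm, as the interface text tells. Its arguments: {"type":"object","properties":{"moves":{"type":"array","items":{"type":"array","items":{"type":"number"}}},"grip_force":{"type":"number"}},"required":["moves"]}

```bash
mkdir -p pics; python3 - <<'E'
from workcell import manip,cams
import cv2
for n in("scene","side"):
    p=cams.camera_params(n); print(n,p)
    cv2.imwrite(f"pics/{n}0.png",cams.camera(n)[:,:,::-1])
print(manip.get_obs())
E
```

```text
scene {'fx': 385.598775014251, 'fy': 385.598775014251, 'cx': 259.6019819390703, 'cy': 196.3225886240996, 'xyz': array([ 0.2509269 , -0.52557389,  1.33155469]), 'rotation': array([ 0.23482116, -0.05629203, -0.22360035,  0.94429503])}
side {'fx': 399.7437065288117, 'fy': 399.7437065288117, 'cx': 257.62865714611917, 'cy': 191.27222055288328, 'xyz': array([ 0.07874771, -1.15370786,  1.15841668]), 'rotation': array([ 0.43839005, -0.07840657, -0.17426905,  0.87823509])}
{'clock': 0.1, 'joint_pos': array([-0.02258469,  0.33280223, -0.06469088,  1.46087975,  0.02161345,
        1.34990909, -0.08853597]), 'joint_velocities': array([ 0.00061844,  0.00079696,  0.0018199 , -0.00219246,  0.00083081,
       -0.00166864,  0.00113019]), 'tau': array([ 9.25707973e-04, -6.26745987e+01,  4.87730233e-02, -3.92438293e+01,
        1.62844139e-02,  6.89412060e-03, -5.92459219e-05]), 'position': array([ 6.24651149e-01, -2.35328102e-05,  2.30588803e-01]), 'ee_rot': array([ 9.99999788e-01, -1.86275835e-05, -6.50170922e-04,  3.82159839e-05]), 'ft_force': array([-0.03636569, -0.24085239,  0.49899018]), 'torque': array([-0.0213336 ,  0.00323422,  0.04327438]), 'grip_width': 1.000951527835739}
```

View pics/scene0.png

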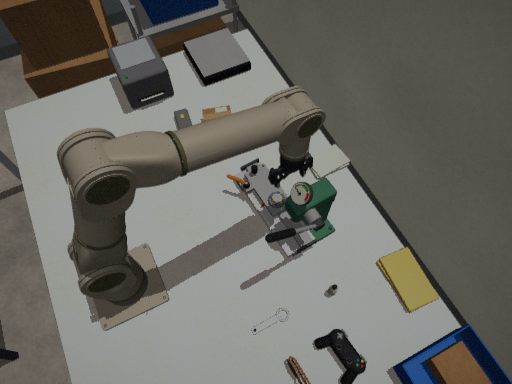

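View pics/side0.png

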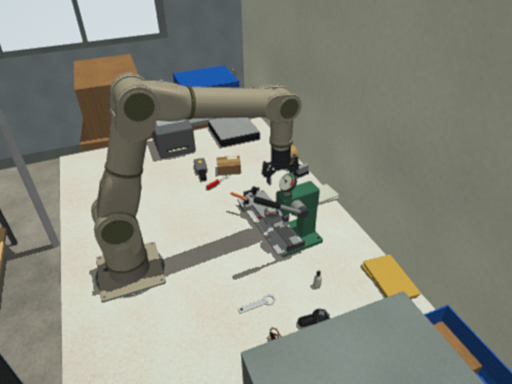

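```bash
python3 - <<'E'
import cv2,numpy as np
a=cv2.imread("pics/scene0.png")[140:265,220:345]; b=cv2.imread("pics/side0.png")[160:285,210:335]
f=lambda i:cv2.resize(i,(400,600)if 0 else (500,500),interpolation=cv2.INTER_CUBIC)
o=np.hstack([f(a)[:,:],f(b)]); o=cv2.resize(o,(800,400)); cv2.imwrite("pics/crop0.png",o)
E
```

```text
(no output)
```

View pics/crop0.png

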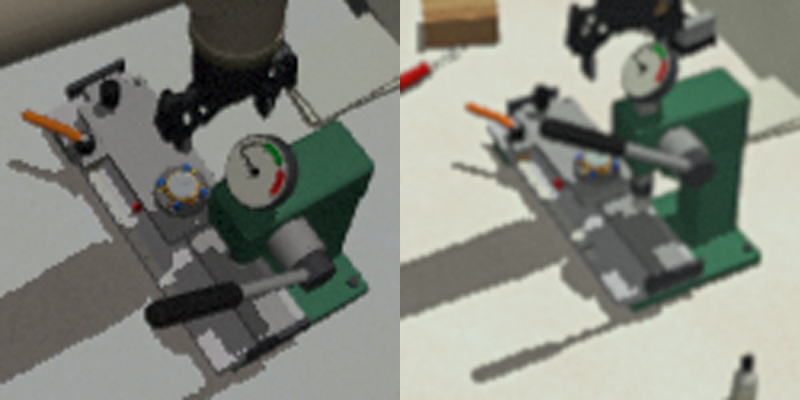

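```bash
cat > h.py <<'E'
import numpy as np,cv2
from scipy.spatial.transform import Rotation as R
from scipy.optimize import least_squares
from workcell import manip,cams
def ray(p,uv):
    d=R.from_quat(p["rotation"]).apply([(uv[0]-p["cx"])/p["fx"],-(uv[1]-p["cy"])/p["fy"],-1]); return np.array(p["xyz"]),d/np.linalg.norm(d)
def onz(p,uv,z):
    o,d=ray(p,uv); return o+d*(z-o[2])/d[2]
def proj(p,X):
    c=R.from_quat(p["rotation"]).inv().apply(np.array(X)-p["xyz"]); return np.array([p["cx"]+p["fx"]*c[0]/-c[2],p["cy"]+p["fy"]*c[1]/c[2]])
def tri(rs):
    A=sum(np.eye(3)-np.outer(d,d) for o,d in rs); b=sum((np.eye(3)-np.outer(d,d))@o for o,d in rs); X=np.linalg.solve(A,b)
    return X,max(np.linalg.norm(np.cross(X-o,d)) for o,d in rs)
E
cat > m.py <<'E'
from h import *
S=cams.camera_params("scene");D=cams.camera_params("side")
F={"ptr":((137,207),(159,184)),"ctip":((25,115),(67,105)),"cpiv":((86,145),(115,132)),"gripend":((150,315),(145,130)),"hub":((318,268),(303,168)),"knob":((110,92),(145,93)),"watch":((184,187),(197,163)),"gauge":((255,171),(250,68))}
M={"ptr":(-54,20,40,1),"cpiv":(-65,110,94,1),"gripend":(20-238*np.cos(.6),-86,210+238*np.sin(.6),0),"hub":(20,-86,210,0),"knob":(-10,145,108,1),"watch":(0,0,87,1)}
obs=[]
for k,(a,b) in F.items():
    a=np.array(a)/3.2+[220,140];b=np.array(b)/3.2+[210,160]
    X,e=tri([ray(S,a),ray(D,b)]); print(k,(X*1000).round(),round(e*1000,1))
    if k in M: obs.append((M[k],a,b))
def W(q,m):
    c,s=np.cos(q[2]),np.sin(q[2]); x,y=m[0]/1e3,m[1]/1e3+(q[3] if m[3] else 0)
    return [q[0]+c*x-s*y,q[1]+s*x+c*y,m[2]/1e3]
f=lambda q:np.concatenate([np.r_[proj(S,W(q,m))-a,proj(D,W(q,m))-b] for m,a,b in obs])
r=least_squares(f,[.65,-.1,0,.1],loss="soft_l1"); print(r.x,r.fun.reshape(-1,4).round(1))
E
python3 m.py
```

```text
ptr [556.  49.  38.] 0.7
ctip [479. 190.  96.] 0.4
cpiv [528. 133.  75.] 1.6
gripend [ 450. -179.  331.] 1.0
hub [ 649. -165.  202.] 1.5
knob [584. 172.  97.] 2.5
watch [606.  34.  70.] 1.3
gauge [615. -83. 299.] 3.5
[ 0.61462378 -0.08439129  0.10045055  0.10852645] [[-0.3  3.  -0.9  1.8]
 [ 0.1 -1.1  0.7 -2.6]
 [ 1.1  1.  -0.1 -1.6]
 [-0.3  0.3 -1.3 -0.7]
 [ 0.2 -0.1 -1.1 -1. ]
 [ 0.6  0.6  0.8 -1.4]]
```

Request:
{"op": "move_arm", "data": {
  "moves": [
    [0, 0, -8, -0.03, -0.04, 0, 0.06],
    [0, 0, -16, -0.06, -0.08, 0, 0.04],
    [0, 0, -24, -0.09, -0.115, 0, 0.04],
    [0, 0, -32, -0.12, -0.15, 0, 0.04],
    [0, 0, -41, -0.138, -0.173, 0, 0.04],
    [0, 0, -41, -0.138, -0.173, 0, 0.04],
    [0, 0, -41, -0.138, -0.173, 0, 0.04]
  ]
}}

```text
clock: 0.8
position: [0.4869, 0.173, 0.2312]
ee_rot: [0.937, 0.35, -0.0, 0.0]
ft_force: [0.0, -1.4, -0.7]
grip_width: 0.468
```

```bash
python3 - <<'E'
from h import *
import pickle
o=manip.get_obs(); W=cams.camera_params("wrist"); im=cams.camera("wrist")
pickle.dump(W,open("w1.pkl","wb"));cv2.imwrite("pics/w1.png",im[:,:,::-1])
print(o["position"],o["ee_rot"],W)
q=[.6146,-.0844,.1005,.1085]
E
```

```text
[0.48686816 0.17299823 0.23124603] [ 9.36710615e-01  3.50104533e-01 -1.98389337e-05  1.98192459e-04] {'fx': 281.5038107546559, 'fy': 281.5038107546559, 'cx': 252.44856709934263, 'cy': 196.23122937285262, 'xyz': array([0.44065724, 0.22478318, 0.37303276]), 'rotation': array([-0.12793763, -0.04772525,  0.34620137,  0.92816964])}
```

View pics/w1.png

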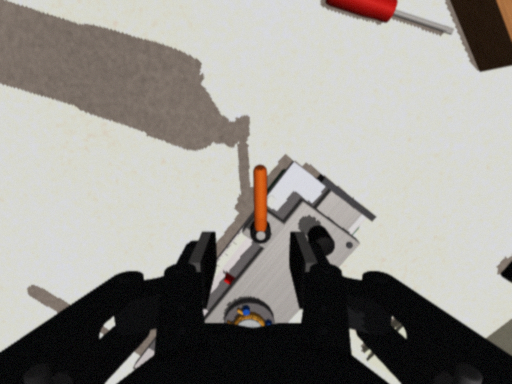

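The wrist picture shows the orange lever from its hub at (260,233) to its end at (260,168), the knob at (321,238) and the red pointer near (228,281). The fingers straddle the bar.

```bash
python3 - <<'E'
from h import *
import pickle
W=pickle.load(open("w1.pkl","rb")); im=cv2.imread("pics/w1.png"); h=cv2.cvtColor(im,cv2.COLOR_BGR2HSV)
o=cv2.inRange(h,(5,150,80),(20,255,255)); r=cv2.inRange(h,(0,150,80),(4,255,255))|cv2.inRange(h,(172,150,80),(180,255,255)); r[:200]=0
ys,xs=np.where(o); print(xs.min(),xs.max(),ys.min(),ys.max())
sel=[(x,y) for x,y in zip(xs,ys)]
for y in (ys.min(),180,200,220,ys.max()):
    x=xs[ys==y]; print(y,x.min(),x.max(),onz(W,(x.mean(),y),.094).round(4))
n,l,s,c=cv2.connectedComponentsWithStats(r); print([(s[i],c[i],onz(W,c[i],.04).round(4)) for i in range(1,n) if s[i,4]>5])
print("knob",onz(W,(321,238),.106).round(4),"piv",onz(W,(260,235),.094).round(4))
q=[.6146,-.0844,.1005,.1085];c,s_=np.cos(q[2]),np.sin(q[2])
for m in((-54,20,40),(-65,110,94),(-10,145,106),(0,0,87)):
    x,y=m[0]/1e3,m[1]/1e3+q[3];X=[q[0]+c*x-s_*y,q[1]+s_*x+c*y,m[2]/1e3];print(m,np.round(X,4),proj(W,X).round(1))
E
```

```text
228 511 0 326
0 496 511 [0.5406 0.4399 0.094 ]
180 254 266 [0.4866 0.1834 0.094 ]
200 254 265 [0.5002 0.1672 0.094 ]
220 254 265 [0.5147 0.1507 0.094 ]
326 262 262 [0.605  0.0524 0.094 ]
[(array([224, 278,   7,   6,  25], dtype=int32), array([227.12, 280.64]), array([0.5533, 0.0429, 0.04  ]))]
knob [0.5723 0.1805 0.106 ] piv [0.5264 0.1382 0.094 ]
(-54, 20, 40) [0.548 0.038 0.04 ] [221.8 280.7]
(-65, 110, 94) [0.528  0.1265 0.094 ] [254.  243.5]
(-10, 145, 106) [0.5792 0.1668 0.106 ] [316.5 251.2]
(0, 0, 87) [0.6037 0.0236 0.087 ] [245.5 336.3]
```

Request:
{"op": "move_arm", "data": {
  "moves": [
    [0, 0, 0, 0.005, 0, 0.04, 0.04],
    [0, 0, 0, 0.005, 0, 0.08, 0.04],
    [0, 0, 0, 0.005, 0, 0.11, 0.04],
    [0, 0, 0, 0.005, 0, 0.13, 0.04],
    [0, 0, 0, 0.005, 0, 0.145, 0.04],
    [0, 0, 0, 0.005, 0, 0.15, 0.04],
    [0, 0, 0, 0.005, 0, 0.15, 0.04]
  ]
}}

```text
clock: 1.55
position: [0.491, 0.1753, 0.0807]
ee_rot: [0.937, 0.349, -0.001, 0.0]
ft_force: [0.1, 0.0, 0.8]
grip_width: 0.466
```

```bash
python3 - <<'E'
from h import *
W=cams.camera_params("wrist"); im=cams.camera("wrist")[:,:,::-1]; cv2.imwrite("pics/w2.png",im)
h=cv2.cvtColor(np.ascontiguousarray(im),cv2.COLOR_BGR2HSV);o=cv2.inRange(h,(5,150,80),(20,255,255));o[:,400:]=0
ys,xs=np.where(o);print(manip.get_obs()["position"],ys.min(),ys.max())
for y in range(ys.min(),ys.max(),12):
    x=xs[ys==y]
    if len(x):print(y,x.min(),x.max(),onz(W,(x.mean(),y),.099).round(4))
E
```

```text
[0.4913495 0.1756825 0.0815534] 212 327
212 256 260 [0.4745 0.1968 0.099 ]
224 246 271 [0.4785 0.1925 0.099 ]
236 245 271 [0.4824 0.1877 0.099 ]
248 246 271 [0.4866 0.1832 0.099 ]
260 246 271 [0.4908 0.1784 0.099 ]
272 247 272 [0.4955 0.1738 0.099 ]
284 247 272 [0.5    0.1687 0.099 ]
296 247 271 [0.5043 0.1633 0.099 ]
308 248 271 [0.5092 0.1581 0.099 ]
320 249 271 [0.5142 0.1528 0.099 ]
```

View pics/w2.png

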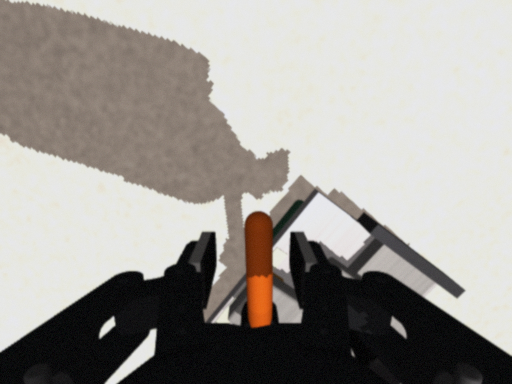

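Request:
{"op": "move_arm", "data": {
  "moves": [
    [0, 0, -8, -0.0075, 0.001, 0, 0.04],
    [0, 0, -16, -0.0145, 0.0025, 0, 0.04],
    [0, 0, -24, -0.0215, 0.0055, 0, 0.04],
    [0, 0, -32, -0.0275, 0.0095, 0, 0.04],
    [0, 0, -40, -0.0335, 0.014, 0, 0.04],
    [0, 0, -48, -0.0385, 0.019, 0, 0.04],
    [0, 0, -56, -0.043, 0.0255, 0, 0.04],
    [0, 0, -64, -0.0465, 0.032, 0, 0.04],
    [0, 0, -72, -0.049, 0.039, 0, 0.04],
    [0, 0, -78, -0.05, 0.044, 0, 0.04]
  ]
}}

```text
clock: 2.6
position: [0.4826, 0.1099, 0.0824]
ee_rot: [0.506, 0.863, 0.0, 0.001]
ft_force: [-1.3, 1.2, 0.2]
grip_width: 0.471
```

```bash
python3 - <<'E'
from h import *
W=cams.camera_params("wrist"); im=cams.camera("wrist")[:,:,::-1]; cv2.imwrite("pics/w3.png",im)
h=cv2.cvtColor(np.ascontiguousarray(im),cv2.COLOR_BGR2HSV);o=cv2.inRange(h,(5,150,80),(20,255,255));o[:,400:]=0
ob=manip.get_obs();ys,xs=np.where(o);print(ob["position"],ob["ft_force"],ys.min(),ys.max())
for y in range(ys.min(),ys.max(),15):
    x=xs[ys==y]
    if len(x):print(y,x.min(),x.max(),onz(W,(x.mean(),y),.099).round(4))
E
```

```text
[0.4829144  0.10921117 0.0823712 ] [-0.52319533  0.57836647 -0.17857612] 213 337
213 278 281 [0.4532 0.1089 0.099 ]
228 268 294 [0.4594 0.1134 0.099 ]
243 265 290 [0.4669 0.1159 0.099 ]
258 261 286 [0.4748 0.1183 0.099 ]
273 257 283 [0.4828 0.121  0.099 ]
288 253 278 [0.4913 0.1233 0.099 ]
303 249 273 [0.5001 0.1257 0.099 ]
318 38 268 [0.5234 0.1029 0.099 ]
333 11 21 [0.5805 0.0204 0.099 ]
```

Request:
{"op": "move_arm", "data": {
  "moves": [
    [0, 0, 0, 0, 0, -0.03, 0.04],
    [0, 0, 0, 0, 0, -0.07, 0.04],
    [0, 0, 8, 0, 0.02, -0.1, 0.05],
    [0, 0, 16, 0.005, 0.055, -0.12, 0.05],
    [0, 0, 23.5, 0.01, 0.09, -0.12, 0.05],
    [0, 0, 23.5, 0.0135, 0.115, -0.12, 0.05],
    [0, 0, 23.5, 0.0135, 0.115, -0.12, 0.05],
    [0, 0, 23.5, 0.0135, 0.115, -0.12, 0.05]
  ]
}}

```text
clock: 3.45
position: [0.5761, 0.178, 0.2017]
ee_rot: [0.673, 0.74, 0.0, 0.0]
ft_force: [-0.0, -0.2, 0.3]
grip_width: 0.585
```

```bash
python3 - <<'E'
from h import *
import pickle
o=manip.get_obs();W=cams.camera_params("wrist"); im=cams.camera("wrist")[:,:,::-1]; cv2.imwrite("pics/w4.png",im);pickle.dump(W,open("w4.pkl","wb"))
print(o["position"],o["ee_rot"])
E
```

```text
[0.57609608 0.17796448 0.20168195] [6.72854625e-01 7.39774715e-01 1.41656139e-04 6.13080641e-05]
```

View pics/w4.png

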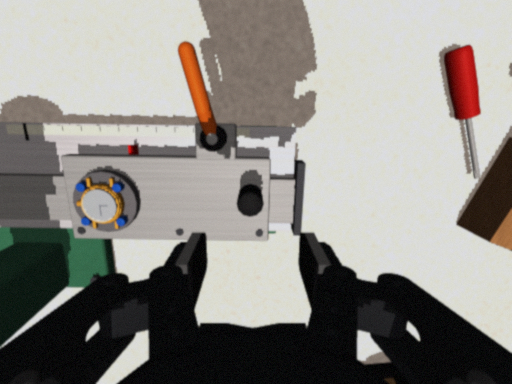

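The picture shows the knob top at about (250,193), the pointer at (132,147) and the black line at (26,131). The clamp lever is swung loose and the rail is level in the image.

```bash
python3 - <<'E'
from h import *
import pickle
W=pickle.load(open("w4.pkl","rb"));im=cv2.imread("pics/w4.png");h=cv2.cvtColor(im,cv2.COLOR_BGR2HSV)
r=cv2.inRange(h,(0,120,60),(6,255,255))|cv2.inRange(h,(170,120,60),(180,255,255));n,l,s,c=cv2.connectedComponentsWithStats(r[110:170,100:170])
print(s[1:],c[1:]+[100,110])
g=cv2.cvtColor(im,cv2.COLOR_BGR2GRAY);print(g[126:138,20:33])
k=(g[175:220,225:275]<45).astype(np.uint8);n,l,s,c=cv2.connectedComponentsWithStats(k);print(s[1:],)
yaw=np.deg2rad(95.44-90)
u=np.array([-np.sin(yaw),np.cos(yaw),0])
P=onz(W,(132,147),.04);L=onz(W,(26,132),.035);K=onz(W,(250,195),.108);Wt=onz(W,(101,204),.087);C=onz(W,(211,138),.098)
print(P,L,K,Wt,C,"slide",(P-L)@u,"knob-ptr",(K-P)@u,(K-P)@[np.cos(yaw),np.sin(yaw),0],"watch-ptr",(Wt-P)@u)
E
```

```text
[[28 35  6 10 53]
 [36 35  1  1  1]] [[130.43396226 149.43396226]
 [136.         145.        ]]
[[114 110  99  51  12  33  78 105 115 114 115 113 113]
 [114 113 102  57  23  30  72 105 115 114 114 115 114]
 [112 113  96  67  21  24  61 101 111 117 115 118 115]
 [112 109 106  81  33  19  53  99 115 118 114 117 113]
 [112 115 109  92  41   8  47  91 112 113 114 113 113]
 [113 112 112  94  48  18  33  77 111 113 113 113 115]
 [112 113 114 101  58  23  23  68 100 112 114 111 115]
 [109 112 110  98  65  25  25  58  97 108 108 109 114]
 [105 103 103  97  72  35  14  42  81  99 107 106 104]
 [ 97  93  96  93  80  37   7  20  60  92  97  97  98]
 [ 92  96 101  94  83  43  18  21  52  88  95  94  94]
 [ 95  95  93  95  82  44  11  11  43  80  95  96  95]]
[[ 13   9  24  32 615]]
[0.54912746 0.04639362 0.04      ] [ 0.54441397 -0.06830636  0.035     ] [0.57156422 0.17555715 0.108     ] [0.59949242 0.03518641 0.087     ] [0.52703413 0.13788148 0.098     ] slide 0.1137365190151359 knob-ptr 0.1264547089369794 0.03458083943877091 watch-ptr -0.015931495577610054
```

Request:
{"op": "move_arm", "data": {
  "moves": [
    [0, 0, 0, 0, 0, 0.04, 0.05],
    [0, 0, 0, 0, 0, 0.075, 0.05],
    [0, 0, 0, 0, 0, 0.1, 0.05],
    [0, 0, 0, 0, 0, 0.115, 0.05],
    [0, 0, 0, 0, 0, 0.12, 0.05],
    [0, 0, 0, 0, 0, 0.12, 0.02],
    [0, 0, 0, 0, 0, 0.12, 0.01],
    [0, 0, 0, 0, 0, 0.12, 0.01],
    [0, 0, 0, 0, 0, 0.12, 0.01],
    [0, 0, 0, 0, 0, 0.12, 0.01]
  ],
  "grip_force": 40
}}

```text
clock: 4.5
position: [0.5768, 0.1776, 0.0829]
ee_rot: [0.673, 0.74, 0.001, 0.001]
ft_force: [-2.7, -3.5, 6.5]
grip_width: 0.267
```

Request:
{"op": "move_arm", "data": {
  "moves": [
    [0, 0, 0, -0.008, 0, 0, 0.01],
    [0, 0, 0, -0.02, 0, 0, 0.01],
    [0, 0, 0, -0.034, 0, 0, 0.01],
    [0, 0, 0, -0.048, 0, 0, 0.01],
    [0, 0, 0, -0.062, 0, 0, 0.01],
    [0, 0, 0, -0.076, 0, 0, 0.01],
    [0, 0, 0, -0.088, 0, 0, 0.01],
    [0, 0, 0, -0.096, 0, 0, 0.01],
    [0, 0, 0, -0.1, 0, 0, 0.01],
    [0, 0, 0, -0.1, 0, 0, 0.01]
  ]
}}

```text
clock: 5.5
position: [0.5846, 0.0789, 0.0829]
ee_rot: [0.672, 0.74, -0.0, -0.001]
ft_force: [-13.0, -0.2, 14.9]
grip_width: 0.267
```

```bash
python3 - <<'E'
from h import *
import pickle
o=manip.get_obs();W=cams.camera_params("wrist"); im=cams.camera("wrist")[:,:,::-1]; cv2.imwrite("pics/w5.png",im);pickle.dump(W,open("w5.pkl","wb"))
print(o["position"],o["ee_rot"],o["ft_force"])
h=cv2.cvtColor(np.ascontiguousarray(im),cv2.COLOR_BGR2HSV)
r=cv2.inRange(h,(0,120,60),(6,255,255))|cv2.inRange(h,(170,120,60),(180,255,255));r[:,400:]=0;n,l,s,c=cv2.connectedComponentsWithStats(r);print(s[1:6],c[1:6])
E
```

```text
[0.58462047 0.07894198 0.08289643] [ 6.72214764e-01  7.40355843e-01 -1.92958777e-04 -7.07313595e-04] [-12.95249597  -0.21120218  14.86165133]
[[166 141   1   1   1]
 [ 50 160  24  18 326]
 [ 64 176   2   1   2]] [[166.         141.        ]
 [ 60.88343558 168.39570552]
 [ 64.5        176.        ]]
```

View pics/w5.png

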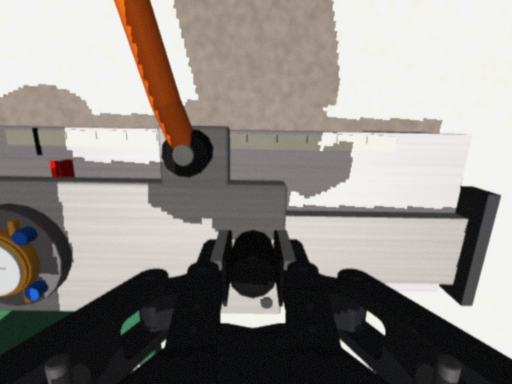

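The pointer sits at about (61,168) and the line runs from (36,127) to (41,153), so roughly 10-15 mm remain.

```bash
cat > gap.py <<'E'
from h import *
def gap(W,im,lrows,lcols):
    h=cv2.cvtColor(np.ascontiguousarray(im),cv2.COLOR_BGR2HSV)
    r=cv2.inRange(h,(0,120,60),(6,255,255))|cv2.inRange(h,(170,120,60),(180,255,255));r[:,400:]=0;r[:120]=0
    n,l,s,c=cv2.connectedComponentsWithStats(r);i=1+np.argmax(s[1:,4]);ys,xs=np.where(l==i)
    for y in range(ys.min(),ys.max(),3):print("red",y,xs[ys==y].min(),xs[ys==y].max())
    g=cv2.cvtColor(np.ascontiguousarray(im),cv2.COLOR_BGR2GRAY).astype(float);pts=[]
    for y in range(*lrows):
        w=np.clip(75-g[y,lcols[0]:lcols[1]],0,None)
        if w.sum()>30:pts.append((lcols[0]+(w*np.arange(len(w))).sum()/w.sum(),y))
    A=np.array([onz(W,p,.035) for p in pts]);d=A[-1]-A[0];print("line",pts[0],pts[-1],"yaw",np.arctan2(d[1],d[0]))
    yaw=.095;u=np.array([-np.sin(yaw),np.cos(yaw),0])
    t=ys.min()
    for y in(t+1,t+3,t+6):
        T=onz(W,(xs[ys==y].mean(),y),.04);print("slide",round(float((T-A.mean(0))@u),4),T.round(4),A.mean(0).round(4))
E
python3 - <<'E'
from gap import *
import pickle
gap(pickle.load(open("w5.pkl","rb")),cv2.imread("pics/w5.png"),(130,152),(28,50))
E
```

```text
red 160 64 71
red 163 50 71
red 166 50 72
red 169 51 72
red 172 51 73
red 175 52 73
line (np.float64(34.545081967213115), 130) (np.float64(38.623728813559325), 151) yaw 0.08641119477636146
slide 0.0168 [ 0.5548 -0.0507  0.04  ] [ 0.5436 -0.0687  0.035 ]
slide 0.016 [ 0.5562 -0.0514  0.04  ] [ 0.5436 -0.0687  0.035 ]
slide 0.0162 [ 0.5582 -0.0511  0.04  ] [ 0.5436 -0.0687  0.035 ]
```

Request:
{"op": "move_arm", "data": {
  "moves": [
    [0, 0, 0, -0.004, 0, 0, 0.01],
    [0, 0, 0, -0.009, 0, 0, 0.01],
    [0, 0, 0, -0.013, 0, 0, 0.01],
    [0, 0, 0, -0.013, 0, 0, 0.01],
    [0, 0, 0, -0.013, 0, 0, 0.01]
  ]
}}

```text
clock: 6.05
position: [0.5856, 0.0664, 0.0829]
ee_rot: [0.672, 0.741, -0.0, -0.001]
ft_force: [-13.6, 1.7, 15.7]
grip_width: 0.267
```

```bash
python3 - <<'E'
from gap import *
import pickle
o=manip.get_obs();W=cams.camera_params("wrist"); im=cams.camera("wrist")[:,:,::-1]; cv2.imwrite("pics/w6.png",im);pickle.dump(W,open("w6.pkl","wb"))
cv2.imwrite("pics/w6c.png",cv2.resize(im[110:190,20:120],(800,640),interpolation=cv2.INTER_NEAREST)[:600])
print(o["position"],o["ft_force"])
gap(W,im,(130,152),(45,90))
E
```

```text
[0.58562231 0.06640043 0.08286858] [-13.58296183   1.71545262  15.72357885]
red 160 63 71
red 163 50 71
red 166 50 72
red 169 51 72
red 172 52 73
red 175 52 73
line (np.float64(53.645833333333336), 130) (np.float64(57.302405498281786), 151) yaw 0.08481637577589823
slide 0.0047 [ 0.5558 -0.0629  0.04  ] [ 0.5434 -0.0688  0.035 ]
slide 0.0038 [ 0.5572 -0.0636  0.04  ] [ 0.5434 -0.0688  0.035 ]
slide 0.0037 [ 0.5592 -0.0635  0.04  ] [ 0.5434 -0.0688  0.035 ]
```

View pics/w6c.png

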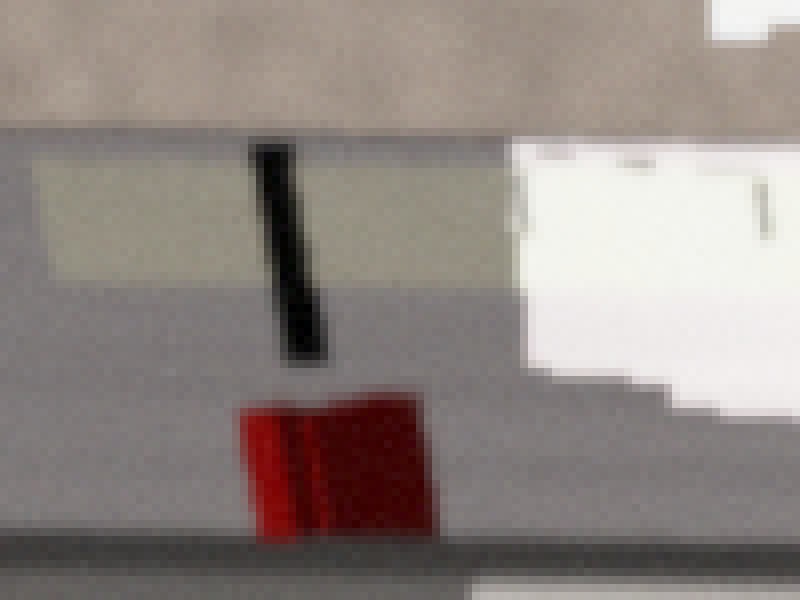

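Request:
{"op": "move_arm", "data": {
  "moves": [
    [0, 0, 0, -0.002, 0, 0, 0.01],
    [0, 0, 0, -0.0043, 0, 0, 0.01],
    [0, 0, 0, -0.0043, 0, 0, 0.01],
    [0, 0, 0, -0.0043, 0, 0, 0.01],
    [0, 0, 0, -0.0043, 0, 0, 0.01]
  ]
}}

```text
clock: 6.6
position: [0.5859, 0.0627, 0.0829]
ee_rot: [0.672, 0.741, -0.0, -0.001]
ft_force: [-14.2, 2.4, 15.2]
grip_width: 0.268
```

```bash
python3 - <<'E'
from gap import *
o=manip.get_obs();W=cams.camera_params("wrist"); im=cams.camera("wrist")[:,:,::-1]; cv2.imwrite("pics/w7.png",im)
print(o["position"],o["ft_force"])
gap(W,im,(130,152),(45,90))
E
```

```text
[0.5859161  0.06265124 0.0828861 ] [-14.24051988   2.42305315  15.1666558 ]
red 160 63 71
red 163 50 71
red 166 50 72
red 169 51 72
red 172 51 73
red 175 52 73
line (np.float64(59.384), 130) (np.float64(62.97047970479704), 151) yaw 0.08737149543718806
slide 0.0009 [ 0.5562 -0.0666  0.04  ] [ 0.5434 -0.0688  0.035 ]
slide 0.0002 [ 0.5575 -0.0672  0.04  ] [ 0.5434 -0.0688  0.035 ]
slide -0.0003 [ 0.5596 -0.0675  0.04  ] [ 0.5434 -0.0688  0.035 ]
```

Request:
{"op": "move_arm", "data": {
  "moves": [
    [0, 0, 0, 0, 0, 0, 0.05],
    [0, 0, 0, 0, 0, 0, 0.05],
    [0, 0, 0, 0, 0, 0, 0.05],
    [0, 0, 0, 0, 0, -0.04, 0.05],
    [0, 0, 0, 0, 0, -0.08, 0.05],
    [0, 0, -5, -0.01, -0.03, -0.115, 0.05],
    [0, 0, -11.4, -0.025, -0.06, -0.12, 0.04],
    [0, 0, -11.4, -0.047, -0.105, -0.12, 0.04],
    [0, 0, -11.4, -0.047, -0.105, -0.12, 0.04],
    [0, 0, -11.4, -0.047, -0.105, -0.12, 0.04]
  ]
}}

```text
clock: 7.65
position: [0.4869, 0.0034, 0.2018]
ee_rot: [0.596, 0.803, 0.0, 0.001]
ft_force: [1.0, 0.7, 0.5]
grip_width: 0.466
```

```bash
python3 - <<'E'
from gap import *
import pickle
o=manip.get_obs();W=cams.camera_params("wrist"); im=cams.camera("wrist")[:,:,::-1]; cv2.imwrite("pics/w8.png",im);pickle.dump(W,open("w8.pkl","wb"))
print(o["position"],o["ee_rot"],o["ft_force"])
E
```

```text
[0.48693869 0.00341585 0.20181794] [5.96249767e-01 8.02798629e-01 1.88466581e-04 7.35968276e-04] [0.95937487 0.65329709 0.45821048]
```

View pics/w8.png

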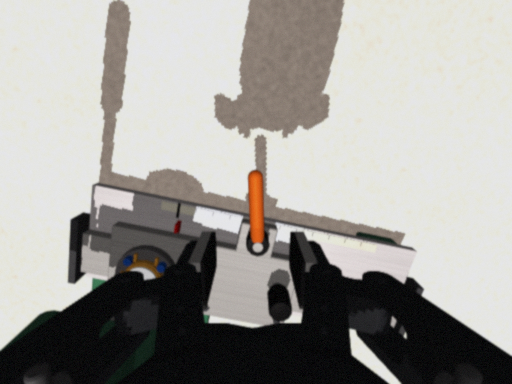

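The pointer at (177,227) lies under the line at (178,210), and the bar is centred between the fingers at column 257.

```bash
python3 - <<'E'
from gap import *
import pickle
W=pickle.load(open("w8.pkl","rb"));im=cv2.imread("pics/w8.png")
h=cv2.cvtColor(im,cv2.COLOR_BGR2HSV);o=cv2.inRange(h,(5,150,80),(20,255,255));o[:,:230]=0;o[:,290:]=0
ys,xs=np.where(o)
for y in (ys.min(),180,200,220,ys.max()):print(y,onz(W,(xs[ys==y].mean(),y),.099).round(4))
r=cv2.inRange(h,(0,110,50),(6,255,255))|cv2.inRange(h,(170,110,50),(180,255,255));r[:,:165]=0;r[:,190:]=0;r[:210]=0;r[240:]=0
ys,xs=np.where(r);P=onz(W,(xs.mean(),ys.mean()),.04)
g=cv2.cvtColor(im,cv2.COLOR_BGR2GRAY)[204:217,172:186].astype(float);w=np.clip(60-g,0,None);yy,xx=np.mgrid[204:217,172:186]
L=onz(W,((w*xx).sum()/w.sum(),(w*yy).sum()/w.sum()),.035);print(xs.mean(),ys.mean(),P,L)
for yaw in(.085,.095):print("slide",(P-L)@[-np.sin(yaw),np.cos(yaw),0])
E
```

```text
171 [ 0.4632 -0.0007  0.099 ]
180 [0.4709 0.0017 0.099 ]
200 [0.4886 0.0071 0.099 ]
220 [0.5069 0.0131 0.099 ]
242 [0.5279 0.0202 0.099 ]
176.921875 227.125 [ 0.56266356 -0.06489212  0.04      ] [ 0.54452606 -0.06919473  0.035     ]
slide 0.0027472385033249723
slide 0.0025627311786420807
```

Request:
{"op": "move_arm", "data": {
  "moves": [
    [0, 0, 0, 0, 0, 0.04, 0.04],
    [0, 0, 0, 0, 0, 0.075, 0.04],
    [0, 0, 0, 0, 0, 0.1, 0.04],
    [0, 0, 0, 0, 0, 0.115, 0.04],
    [0, 0, 0, 0, 0, 0.12, 0.04],
    [0, 0, 0, 0, 0, 0.12, 0.04]
  ]
}}

```text
clock: 8.3
position: [0.4876, 0.0049, 0.0809]
ee_rot: [0.595, 0.804, 0.0, -0.001]
ft_force: [0.2, -0.2, -0.4]
grip_width: 0.469
```

Slide estimates disagree: 0.2 mm at the edge of the earlier view, about 2.5 mm here. I'll look again with the pointer near the image centre.

Request:
{"op": "move_arm", "data": {
  "moves": [
    [0, 0, 0, 0, 0, -0.03, 0.04],
    [0, 0, 0, 0, 0, -0.06, 0.04],
    [0, 0, 4, -0.015, -0.005, -0.06, 0.04],
    [0, 0, 11.4, -0.03, -0.01, -0.06, 0.04],
    [0, 0, 11.4, -0.043, -0.013, -0.06, 0.04],
    [0, 0, 11.4, -0.043, -0.013, -0.06, 0.04],
    [0, 0, 11.4, -0.043, -0.013, -0.06, 0.04]
  ]
}}

```text
clock: 9.0
position: [0.4876, -0.0403, 0.1416]
ee_rot: [0.671, 0.741, 0.0, 0.0]
ft_force: [-0.0, 0.3, 0.1]
grip_width: 0.471
```

```bash
python3 - <<'E'
from gap import *
import pickle
o=manip.get_obs();W=cams.camera_params("wrist"); im=cams.camera("wrist")[:,:,::-1]; cv2.imwrite("pics/w9.png",im);pickle.dump(W,open("w9.pkl","wb"))
print(o["position"],o["ee_rot"])
u,v=proj(W,[.55,-.067,.038]).astype(int);print(u,v)
c=im[max(v-40,0):v+40,u-50:u+50];cv2.imwrite("pics/w9c.png",cv2.resize(c,None,fx=7,fy=7,interpolation=cv2.INTER_NEAREST));print(max(v-40,0),u-50)
E
```

```text
[ 0.48755451 -0.04025731  0.14157247] [6.71414979e-01 7.41081529e-01 3.04010872e-04 2.70406620e-05]
218 256
216 168
```

View pics/w9c.png

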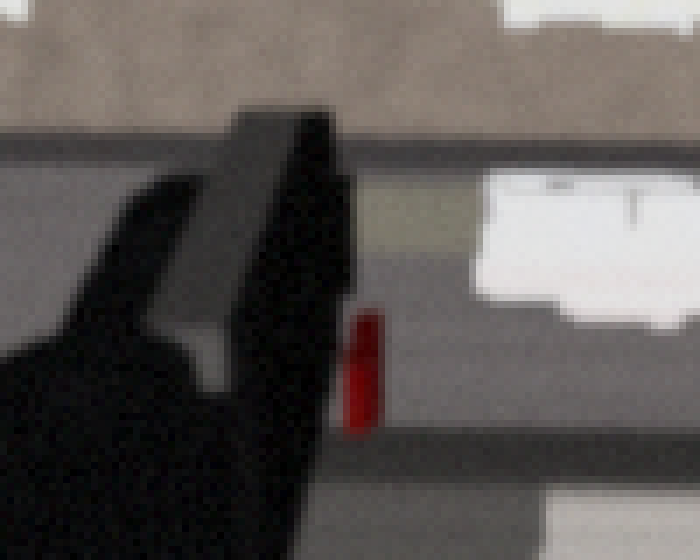

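Request:
{"op": "move_arm", "data": {
  "moves": [
    [0, 0, 0, -0.01, 0, 0, 0.08],
    [0, 0, 0, -0.015, 0, 0, 0.08],
    [0, 0, 0, -0.015, 0, 0, 0.08],
    [0, 0, 0, -0.015, 0, 0, 0.08],
    [0, 0, 0, -0.015, 0, 0, 0.08]
  ]
}}

```text
clock: 9.55
position: [0.4887, -0.0553, 0.1413]
ee_rot: [0.672, 0.74, 0.0, -0.0]
ft_force: [-0.7, -0.3, 0.2]
grip_width: 0.936
```

```bash
python3 - <<'E'
from gap import *
o=manip.get_obs();W=cams.camera_params("wrist"); im=np.ascontiguousarray(cams.camera("wrist")[:,:,::-1]); cv2.imwrite("pics/w10.png",im)
print(o["position"],o["ee_rot"])
h=cv2.cvtColor(im,cv2.COLOR_BGR2HSV);r=cv2.inRange(h,(0,110,40),(6,255,255))|cv2.inRange(h,(170,110,40),(180,255,255));r[:240]=0;r[290:]=0;r[:,:210]=0;r[:,270:]=0
ys,xs=np.where(r)
g=cv2.cvtColor(im,cv2.COLOR_BGR2GRAY).astype(float);u=int(xs.mean())
Ls=[]
for y in range(238,262):
    w=np.clip(60-g[y,u-12:u+13],0,None); c=(w*np.arange(u-12,u+13)).sum()/max(w.sum(),1)
    if w.sum()>40:Ls.append((c,y))
    print(y,round(c,1),int(w.sum()))
for y in range(ys.min(),ys.max()+1,2):print("r",y,xs[ys==y].min(),xs[ys==y].max(),xs[ys==y].mean())
print(proj(W,[.545,-.069,.035]),proj(W,[.5525,-.067,.04]))
yaw=.093;U=np.array([-np.sin(yaw),np.cos(yaw),0]);L=np.mean([onz(W,p,.035)@U for p in Ls])
for z in(.036,.04,.046):print(z,np.mean([onz(W,(x,y),z)@U for x,y in zip(xs,ys)])-L)
E
```

```text
[ 0.48869192 -0.05534197  0.14130319] [ 6.72210097e-01  7.40360438e-01  7.25287313e-05 -4.58426085e-05]
238 236.1 32
239 232.6 13
240 232.4 13
241 232.4 47
242 232.3 91
243 232.3 96
244 232.2 100
245 232.3 99
246 232.3 91
247 232.3 84
248 232.3 89
249 232.3 87
250 232.2 93
251 232.2 99
252 232.2 93
253 232.3 104
254 232.4 112
255 232.2 121
256 232.3 111
257 232.3 84
258 232.2 5
259 0.0 0
260 0.0 0
261 235.9 36
r 261 235 237 236.0
r 263 234 237 235.5
r 265 234 237 235.5
r 267 234 237 235.5
r 269 233 237 235.0
r 271 233 237 235.0
r 273 233 237 235.0
r 275 233 237 235.0
r 277 233 237 235.0
[232.76370003 250.79382489] [233.89449706 260.45253325]
0.036 0.002554229386901835
0.04 0.002827263168109481
0.046 0.003236813839920999
```

Request:
{"op": "move_arm", "data": {
  "moves": [
    [0, 0, 0, 0.03, 0, -0.03, 0.05],
    [0, 0, 0, 0.07, 0, -0.03, 0.05],
    [0, 0, 0, 0.1084, 0.03, -0.03, 0.05],
    [0, 0, 0, 0.1084, 0.07, -0.03, 0.05],
    [0, 0, 0, 0.1084, 0.104, -0.02, 0.05],
    [0, 0, 0, 0.1084, 0.104, 0.01, 0.05],
    [0, 0, 0, 0.1084, 0.104, 0.04, 0.05],
    [0, 0, 0, 0.1084, 0.104, 0.055, 0.05],
    [0, 0, 0, 0.1084, 0.104, 0.058, 0.05],
    [0, 0, 0, 0.1084, 0.104, 0.058, 0.05]
  ]
}}

```text
clock: 10.6
position: [0.582, 0.0624, 0.0839]
ee_rot: [0.672, 0.74, 0.0, 0.0]
ft_force: [0.1, -0.9, 0.2]
grip_width: 0.585
```

Request:
{"op": "move_arm", "data": {
  "moves": [
    [0, 0, 0, 0, 0, 0, 0.01],
    [0, 0, 0, 0, 0, 0, 0.01],
    [0, 0, 0, 0, 0, 0, 0.01],
    [0, 0, 0, 0, 0, 0, 0.01],
    [0, 0, 0, 0, 0, 0, 0.01]
  ]
}}

```text
clock: 11.1
position: [0.5827, 0.0623, 0.085]
ee_rot: [0.672, 0.74, 0.001, 0.001]
ft_force: [-1.6, -0.4, 7.7]
grip_width: 0.271
```

```bash
python3 - <<'E'
from gap import *
o=manip.get_obs();print(o["position"],o["ft_force"],o["grip_width"])
W=cams.camera_params("wrist");im=cams.camera("wrist")[:,:,::-1];gap(W,im,(130,152),(45,90))
E
```

```text
[0.58271883 0.06233849 0.08504528] [-1.5739268  -0.39430617  7.67891102] 0.27083196058339026
red 164 67 73
red 167 53 74
red 170 54 75
red 173 54 75
red 176 55 75
red 179 55 76
line (np.float64(62.15436241610738), 133) (np.float64(64.94890510948905), 151) yaw 0.06935772179763183
slide 0.0031 [ 0.5557 -0.0644  0.04  ] [ 0.5414 -0.069   0.035 ]
slide 0.0005 [ 0.5573 -0.067   0.04  ] [ 0.5414 -0.069   0.035 ]
slide 0.0006 [ 0.5593 -0.0666  0.04  ] [ 0.5414 -0.069   0.035 ]
```

Request:
{"op": "move_arm", "data": {
  "moves": [
    [0, 0, 0, -0.002, 0, 0, 0.01],
    [0, 0, 0, -0.0032, 0, 0, 0.01],
    [0, 0, 0, -0.0032, 0, 0, 0.01],
    [0, 0, 0, -0.0032, 0, 0, 0.01],
    [0, 0, 0, -0.0032, 0, 0, 0.01]
  ]
}}

```text
clock: 11.65
position: [0.5828, 0.0607, 0.085]
ee_rot: [0.672, 0.741, 0.001, 0.0]
ft_force: [-3.0, 3.9, 6.6]
grip_width: 0.264
```

```bash
python3 - <<'E'
from gap import *
o=manip.get_obs();print(o["position"],o["ft_force"],o["grip_width"])
W=cams.camera_params("wrist");im=cams.camera("wrist")[:,:,::-1];gap(W,im,(130,152),(45,90))
E
```

```text
[0.58281039 0.06065937 0.08499654] [-3.00322887  3.90697039  6.60609079] 0.26382756224124004
red 164 66 73
red 167 53 74
red 170 53 74
red 173 54 75
red 176 55 75
red 179 55 76
line (np.float64(64.46875), 132) (np.float64(67.23247232472325), 151) yaw 0.06294119933093677
slide 0.0007 [ 0.5561 -0.0668  0.04  ] [ 0.5412 -0.069   0.035 ]
slide -0.0017 [ 0.5576 -0.0691  0.04  ] [ 0.5412 -0.069   0.035 ]
slide -0.0021 [ 0.5597 -0.0694  0.04  ] [ 0.5412 -0.069   0.035 ]
```

Request:
{"op": "move_arm", "data": {
  "moves": [
    [0, 0, 0, 0, 0, 0, 0.05],
    [0, 0, 0, 0, 0, 0, 0.05],
    [0, 0, 0, 0, 0, 0, 0.05],
    [0, 0, 0, 0, 0, -0.04, 0.05],
    [0, 0, 0, 0, 0, -0.07, 0.05],
    [0, 0, -5, -0.015, -0.04, -0.08, 0.045],
    [0, 0, -11.2, -0.035, -0.08, -0.08, 0.04],
    [0, 0, -11.2, -0.0486, -0.1, -0.08, 0.04],
    [0, 0, -11.2, -0.0486, -0.1, -0.08, 0.04],
    [0, 0, -11.2, -0.0486, -0.1, -0.06, 0.04]
  ]
}}

```text
clock: 12.7
position: [0.4889, 0.0006, 0.1456]
ee_rot: [0.598, 0.802, 0.001, 0.002]
ft_force: [0.4, 0.1, 0.4]
grip_width: 0.469
```

Request:
{"op": "move_arm", "data": {
  "moves": [
    [0, 0, 0, 0, 0, 0.03, 0.04],
    [0, 0, 0, 0, 0, 0.055, 0.04],
    [0, 0, 0, 0, 0, 0.064, 0.04],
    [0, 0, 0, 0, 0, 0.064, 0.04],
    [0, 0, 0, 0, 0, 0.064, 0.04]
  ]
}}

```text
clock: 13.2
position: [0.4881, 0.0014, 0.0803]
ee_rot: [0.597, 0.802, 0.0, 0.0]
ft_force: [0.0, 0.0, 1.1]
grip_width: 0.471
```

```bash
cat > bar.py <<'E'
from gap import *
o=manip.get_obs();W=cams.camera_params("wrist");im=np.ascontiguousarray(cams.camera("wrist")[:,:,::-1])
h=cv2.cvtColor(im,cv2.COLOR_BGR2HSV);m=cv2.inRange(h,(5,150,80),(20,255,255));m[:,:215]=0;m[:,300:]=0
ys,xs=np.where(m);print(o["position"],o["ft_force"],ys.min(),ys.max())
a=[onz(W,(xs[ys==y].mean(),y),.099) for y in (ys.min()+15,ys.min()+80)]
for y in (ys.min()+15,ys.min()+80):print(y,xs[ys==y].min(),xs[ys==y].max())
d=a[0]-a[1];A=np.degrees(np.arctan2(d[1],d[0]))%360;print(a,"dir",A,"clamp",np.deg2rad(A-180)+.95-.093,"tool yaw",np.degrees(2*np.arctan2(o["ee_rot"][1],o["ee_rot"][0])))
t=onz(W,(xs[ys==ys.min()].mean(),ys.min()),.094);n=d/np.linalg.norm(d);print("pivot",t-.079*n)
E
python3 bar.py
```

```text
[0.48808268 0.00137613 0.08027865] [0.03643899 0.04226908 1.07205459] 213 327
228 245 271
293 248 273
[array([ 0.46840995, -0.00126333,  0.099     ]), array([0.50156891, 0.01014749, 0.099     ])] dir 198.98960409948464 clamp 1.1884311151862197 tool yaw 106.70611393338987
pivot [0.53756801 0.02309926 0.094     ]
```

Request:
{"op": "move_arm", "data": {
  "moves": [
    [0, 0, 0, 0, 0, 0, 0.028],
    [0, 0, 8, 0.0075, 0, 0, 0.028],
    [0, 0, 16, 0.015, 0.001, 0, 0.028],
    [0, 0, 24, 0.022, 0.0035, 0, 0.028],
    [0, 0, 32, 0.029, 0.0065, 0, 0.028],
    [0, 0, 40, 0.0355, 0.0105, 0, 0.028],
    [0, 0, 48, 0.041, 0.016, 0, 0.028],
    [0, 0, 54, 0.045, 0.02, 0, 0.028],
    [0, 0, 60, 0.048, 0.0245, 0, 0.028],
    [0, 0, 60, 0.048, 0.0245, 0, 0.028]
  ]
}}

```text
clock: 14.25
position: [0.4973, 0.0547, 0.0799]
ee_rot: [0.918, 0.396, 0.0, 0.0]
ft_force: [-0.5, -0.6, 0.3]
grip_width: 0.332
```

```bash
python3 bar.py
```

```text
[0.49729998 0.05468437 0.07994537] [-0.47666067 -0.63996425  0.27711488] 211 327
226 223 249
291 238 263
[array([0.47646716, 0.0625503 , 0.099     ]), array([0.50635282, 0.04348521, 0.099     ])] dir 147.46479922256475 clamp 0.289153623636336 tool yaw 46.64860307082471
pivot [0.53848083 0.02348946 0.094     ]
```

Request:
{"op": "move_arm", "data": {
  "moves": [
    [0, 0, 4, 0.0035, 0, 0, 0.028],
    [0, 0, 8, 0.0075, 0, 0, 0.028],
    [0, 0, 12, 0.011, 0, 0, 0.028],
    [0, 0, 15, 0.0135, 0.0005, 0, 0.028],
    [0, 0, 18, 0.0163, 0.001, 0, 0.028],
    [0, 0, 18, 0.0163, 0.001, 0, 0.028]
  ]
}}

```text
clock: 14.9
position: [0.509, 0.0651, 0.0797]
ee_rot: [0.969, 0.249, 0.0, 0.0]
ft_force: [-0.9, -0.7, 1.0]
grip_width: 0.327
```

```bash
python3 bar.py
```

```text
[0.50900974 0.06506226 0.07973155] [-0.93482061 -0.67952593  1.01224948] 211 327
226 221 248
291 238 263
[array([0.490834  , 0.07827662, 0.099     ]), array([0.51401071, 0.0513592 , 0.099     ])] dir 130.7294455103746 clamp -0.0029334001272375565 tool yaw 28.804024365955478
pivot [0.53884539 0.02294504 0.094     ]
```

Request:
{"op": "move_arm", "data": {
  "moves": [
    [0, 0, 1.5, 0.0015, 0, 0, 0.028],
    [0, 0, 3, 0.003, 0, 0, 0.028],
    [0, 0, 3, 0.003, 0, 0, 0.028]
  ]
}}

```text
clock: 15.25
position: [0.5099, 0.0651, 0.0791]
ee_rot: [0.975, 0.222, -0.002, 0.001]
ft_force: [-9.6, -5.8, 7.3]
grip_width: 0.33
```

```bash
python3 bar.py
```

```text
[0.50988823 0.06511    0.07905999] [-9.64222062 -5.76483106  7.2581895 ] 211 327
226 219 245
291 239 265
[array([0.49142456, 0.07902125, 0.099     ]), array([0.51467558, 0.05185724, 0.099     ])] dir 130.56185032275863 clamp -0.005858487961633935 tool yaw 25.64010275738589
pivot [0.53970236 0.02377307 0.094     ]
```

Request:
{"op": "move_arm", "data": {
  "moves": [
    [0, 0, -3, -0.003, 0, 0, 0.036],
    [0, 0, -3, -0.003, 0, 0, 0.036],
    [0, 0, -3, -0.003, 0, -0.03, 0.04],
    [0, 0, -3, -0.003, 0, -0.07, 0.04],
    [0, 0, -3, -0.003, 0, -0.12, 0.05],
    [0, 0, -10, -0.003, 0, -0.17, 0.06],
    [0, 0, -18, -0.003, 0, -0.22, 0.06],
    [0, 0, -26, -0.003, 0, -0.27, 0.06],
    [0, 0, -34, -0.003, 0, -0.3, 0.06],
    [0, 0, -34, -0.003, 0, -0.3, 0.06]
  ]
}}

```text
clock: 16.3
position: [0.5102, 0.066, 0.3844]
ee_rot: [0.866, 0.5, 0.004, 0.001]
ft_force: [-0.2, -0.3, -0.2]
grip_width: 0.702
```

```bash
python3 - <<'E'
from gap import *
o=manip.get_obs();print(o["position"],o["ee_rot"],np.degrees(2*np.arctan2(o["ee_rot"][1],o["ee_rot"][0])),o["joint_pos"],o["ft_force"])
E
```

```text
[0.51017264 0.06601594 0.38436815] [0.86628031 0.49954116 0.00386343 0.00145671] 59.93985992511447 [ 0.05530585  0.05934416 -0.28738097  1.46924856  0.01739255  1.60718336
  0.81532499] [-0.2278946  -0.25981498 -0.24752482]
```

Request:
{"op": "move_arm", "data": {
  "moves": [
    [0, 0, -8, -0.04, 0.018, 0, 0.06],
    [0, 0, -16, -0.08, 0.037, 0, 0.06],
    [0, 0, -24, -0.12, 0.056, 0, 0.06],
    [0, 0, -32, -0.16, 0.074, 0, 0.06],
    [0, 0, -35.4, -0.195, 0.09, 0, 0.06],
    [0, 0, -35.4, -0.224, 0.104, 0, 0.06],
    [0, 0, -35.4, -0.224, 0.104, 0, 0.06],
    [0, 0, -35.4, -0.224, 0.104, 0, 0.06]
  ]
}}

```text
clock: 17.1
position: [0.4855, -0.1807, 0.3787]
ee_rot: [0.676, 0.737, 0.0, -0.0]
ft_force: [-1.2, 0.8, -0.0]
grip_width: 0.701
```

```bash
python3 - <<'E'
from gap import *
import pickle
o=manip.get_obs();W=cams.camera_params("wrist");im=np.ascontiguousarray(cams.camera("wrist")[:,:,::-1]);cv2.imwrite("pics/w11.png",im);pickle.dump(W,open("w11.pkl","wb"))
print(o["position"],np.degrees(2*np.arctan2(o["ee_rot"][1],o["ee_rot"][0])),o["joint_pos"])
c=np.array([np.cos(.093),np.sin(.093),0]);H=np.array([.638,-.167,.21])
for r in(.13,.185,.238):
    X=H-r*np.cos(.6)*c+[0,0,r*np.sin(.6)];print(r,X,proj(W,X))
E
```

```text
[ 0.48547348 -0.1806629   0.3786818 ] 94.9459426885283 [ 0.32944675  0.06192404 -0.06477414  1.47643593  0.00356969  1.60399478
  1.92203182]
0.13 [ 0.53117003 -0.17696393  0.28340352] [252.05786589 247.4851944 ]
0.185 [ 0.48597273 -0.18117944  0.31445886] [251.50037405 211.63356757]
0.238 [ 0.44241897 -0.18524166  0.34438491] [250.71159571 160.9081858 ]
```

View pics/w11.png

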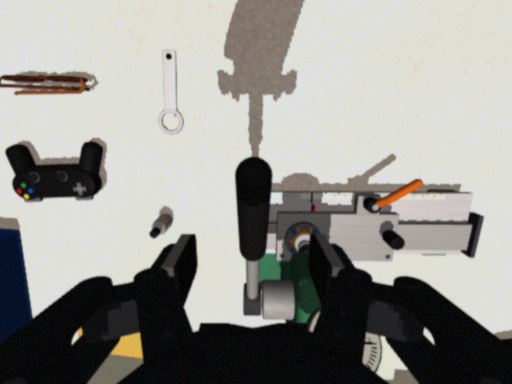

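The grip runs from (254,158) to (254,258), centred between the fingers and matching the model's projection. The pointer at (312,207) lines up with the black line, and the clamp lever is back to its tight position.

Request:
{"op": "move_arm", "data": {
  "moves": [
    [0, 0, 0, 0, 0, 0.03, 0.06],
    [0, 0, 0, 0, 0, 0.06, 0.06],
    [0, 0, 0, 0, 0, 0.078, 0.06],
    [0, 0, 0, 0, 0, 0.083, 0.06],
    [0, 0, 0, 0, 0, 0.083, 0.06],
    [0, 0, 0, 0, 0, 0.083, 0.02],
    [0, 0, 0, 0, 0, 0.083, 0.01],
    [0, 0, 0, 0, 0, 0.083, 0.01],
    [0, 0, 0, 0, 0, 0.083, 0.01],
    [0, 0, 0, 0, 0, 0.083, 0.01]
  ],
  "grip_force": 60
}}

```text
clock: 18.15
position: [0.4856, -0.1806, 0.297]
ee_rot: [0.675, 0.738, 0.0, 0.0]
ft_force: [-2.4, 0.1, 4.5]
grip_width: 0.278
```

Request:
{"op": "move_arm", "data": {
  "moves": [
    [-1.5, 0, 0, 0, -0.0045, 0.008, 0.01],
    [-3, 0, 0, 0, -0.0085, 0.016, 0.01],
    [-4.5, 0, 0, 0, -0.0125, 0.024, 0.01],
    [-6, 0, 0, 0, -0.016, 0.0325, 0.01],
    [-7.5, 0, 0, 0, -0.0185, 0.041, 0.01],
    [-9, 0, 0, 0, -0.0215, 0.05, 0.01],
    [-10.5, 0, 0, 0, -0.0235, 0.0585, 0.01],
    [-12, 0, 0, 0, -0.025, 0.0675, 0.01],
    [-13.5, 0, 0, 0, -0.026, 0.0765, 0.01],
    [-13.5, 0, 0, 0, -0.026, 0.0765, 0.01]
  ]
}}

```text
clock: 19.15
position: [0.4598, -0.1826, 0.2201]
ee_rot: [0.67, 0.732, 0.088, 0.08]
ft_force: [-3.0, 2.3, 8.6]
grip_width: 0.274
```

```bash
cat > lev.py <<'E'
from h import *
o=manip.get_obs();z=R.from_quat(o["ee_rot"]).apply([0,0,1]);G=o["position"]-.019*z
c=np.array([np.cos(.093),np.sin(.093),0]);H=np.array([.638,-.167,.21]);d=G-H
hz=-(d@c);print("TCP",o["position"],"G",G.round(4),"r",np.hypot(hz,d[2]),"theta",.6-np.arctan2(d[2],hz),"lat",d@[-c[1],c[0],0],"F",o["ft_force"],"w",o["grip_width"],"tilt",np.degrees(np.arctan2(z@c,-z[2])),"j",o["joint_pos"].round(2))
E
python3 lev.py
```

```text
TCP [ 0.45983833 -0.18262106  0.2201372 ] G [ 0.4554 -0.183   0.2386] r 0.18554319088019167 theta 0.44523713709123947 lat 0.0010111556026928675 F [-3.03746831  2.27510836  8.64833244] w 0.2740813769709629 tilt 13.647995066731388 j [ 0.39 -0.1  -0.03  1.98 -0.12  1.04  2.07]
```

Request:
{"op": "move_arm", "data": {
  "moves": [
    [-1.5, 0, 0, 0, -0.002, 0.009, 0.01],
    [-3, 0, 0, 0, -0.0045, 0.018, 0.01],
    [-4.5, 0, 0, 0, -0.0065, 0.0275, 0.01],
    [-6, 0, 0, 0, -0.009, 0.0365, 0.01],
    [-6, 0, 0, 0, -0.009, 0.0365, 0.01],
    [-6, 0, 0, 0, -0.009, 0.0365, 0.01]
  ]
}}

```text
clock: 19.75
position: [0.4604, -0.1826, 0.1836]
ee_rot: [0.665, 0.727, 0.126, 0.115]
ft_force: [-2.4, 2.0, 8.1]
grip_width: 0.274
```

```bash
python3 lev.py; python3 - <<'E'
from h import *
S=cams.camera_params("scene");im=cams.camera("scene")[:,:,::-1];cv2.imwrite("pics/s2.png",im)
a=cv2.resize(cv2.imread("pics/scene0.png")[172:212,280:320],(400,400),interpolation=cv2.INTER_CUBIC)
b=cv2.resize(np.ascontiguousarray(im)[172:212,280:320],(400,400),interpolation=cv2.INTER_CUBIC)
cv2.imwrite("pics/g1.png",np.hstack([a,b]))
E
```

```text
TCP [ 0.46042803 -0.18256472  0.18358671] G [ 0.4541 -0.1831  0.2015] r 0.18482918439318616 theta 0.6460994160043803 lat 0.0010241307554914383 F [-2.37694528  1.98821269  8.09451945] w 0.2739589045543978 tilt 19.629471242519056 j [ 0.4  -0.12 -0.    2.11 -0.21  0.86  2.17]
```

View pics/g1.png

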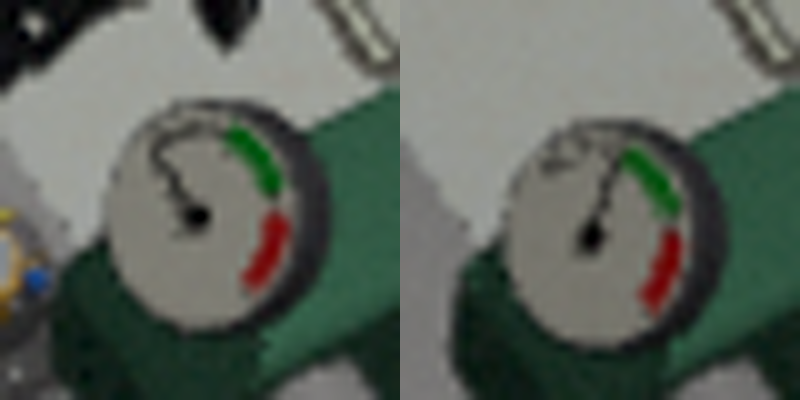

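The needle (right half) has moved clockwise to the lower edge of green, about 8 to 9 N, which fits θ = 0.646. About 0.10 rad more is needed.

Request:
{"op": "move_arm", "data": {
  "moves": [
    [-1, 0, 0, 0, -0.001, 0.005, 0.01],
    [-2, 0, 0, 0, -0.0015, 0.01, 0.01],
    [-3, 0, 0, 0, -0.0025, 0.015, 0.01],
    [-4, 0, 0, 0, -0.0035, 0.0185, 0.01],
    [-4, 0, 0, 0, -0.0035, 0.0185, 0.01],
    [-4, 0, 0, 0, -0.0035, 0.0185, 0.01],
    [-4, 0, 0, 0, -0.0035, 0.0185, 0.01],
    [-4, 0, 0, 0, -0.0035, 0.0185, 0.01]
  ]
}}

```text
clock: 20.6
position: [0.4634, -0.1824, 0.1652]
ee_rot: [0.661, 0.722, 0.151, 0.138]
ft_force: [-4.0, 3.1, 9.8]
grip_width: 0.276
```

```bash
python3 lev.py; python3 - <<'E'
from h import *
im=cams.camera("scene")[:,:,::-1];cv2.imwrite("pics/s3.png",im);im2=cams.camera("side")[:,:,::-1]
b=cv2.resize(np.ascontiguousarray(im)[172:212,280:320],(400,400),interpolation=cv2.INTER_CUBIC)
c=cv2.resize(np.ascontiguousarray(im2)[165:265,215:315],(400,400),interpolation=cv2.INTER_CUBIC)
cv2.imwrite("pics/g2.png",np.hstack([b,c]))
E
```

```text
TCP [ 0.4633685  -0.18235659  0.16515005] G [ 0.4558 -0.183   0.1826] r 0.1849639905344176 theta 0.7489153724428916 lat 0.0009596413415329762 F [-3.98708179  3.14309458  9.79125256] w 0.27646926705770336 tilt 23.624166267382023 j [ 0.4  -0.13  0.02  2.18 -0.28  0.75  2.25]
```

```bash
python3 - <<'E'
from h import *
for f in("scene0","s2","s3"):
    im=cv2.imread(f"pics/{f}.png")[172:212,280:320];im=cv2.resize(im,(400,400),interpolation=cv2.INTER_CUBIC)
    h=cv2.cvtColor(im,cv2.COLOR_BGR2HSV);g=cv2.cvtColor(im,cv2.COLOR_BGR2GRAY)
    roi=np.zeros_like(g);cv2.circle(roi,(200,225),70,255,-1)
    k=cv2.morphologyEx(((g<45)&(roi>0)).astype(np.uint8),cv2.MORPH_OPEN,np.ones((13,13)));n,l,s,c=cv2.connectedComponentsWithStats(k)
    P=c[1+np.argmax(s[1:,4])]
    yy,xx=np.mgrid[:400,:400];dx,dy=xx-P[0],P[1]-yy;rr=np.hypot(dx,dy);an=np.degrees(np.arctan2(dx,dy))
    nd=(g<85)&(rr>28)&(rr<70)&(h[...,1]<110)
    gr=(h[...,0]>50)&(h[...,0]<75)&(h[...,1]>170)&(rr<110)&(rr>50)
    rd=((h[...,0]<8)|(h[...,0]>172))&(h[...,1]>150)&(rr<110)&(rr>50)
    print(f,P,"needle hist",[(b,int(((an>=b)&(an<b+10)&nd).sum())) for b in range(-80,140,10)],"green",np.percentile(an[gr],[2,50,98]),"red",np.percentile(an[rd],[2,98]))
E
```

```text
scene0 [195.92615385 216.33846154] needle hist [(-80, 0), (-70, 0), (-60, 13), (-50, 72), (-40, 331), (-30, 135), (-20, 0), (-10, 0), (0, 0), (10, 0), (20, 0), (30, 0), (40, 0), (50, 0), (60, 0), (70, 0), (80, 0), (90, 0), (100, 0), (110, 0), (120, 0), (130, 0)] green [23.83914582 45.83266279 69.65762955] red [ 91.18344433 139.68439764]
s2 [191.02366864 237.01775148] needle hist [(-80, 0), (-70, 0), (-60, 0), (-50, 0), (-40, 0), (-30, 0), (-20, 0), (-10, 0), (0, 20), (10, 318), (20, 175), (30, 8), (40, 0), (50, 0), (60, 0), (70, 0), (80, 2), (90, 2), (100, 5), (110, 4), (120, 0), (130, 0)] green [24.79163933 46.46119504 69.44401804] red [ 89.2463867  137.99841979]
s3 [190. 241.] needle hist [(-80, 0), (-70, 0), (-60, 0), (-50, 0), (-40, 0), (-30, 0), (-20, 0), (-10, 0), (0, 0), (10, 0), (20, 0), (30, 63), (40, 349), (50, 90), (60, 1), (70, 0), (80, 0), (90, 4), (100, 8), (110, 4), (120, 0), (130, 0)] green [26.46775718 44.57559458 65.69756714] red [ 87.92341165 138.95707522]
```

The needle stands at about 45°, at the middle of the green sector (26° to 66°, red from 88°). Everything is steady, so I'm handing in.

```bash
python3 -c "
from workcell import manip
print(manip.hand_in())"
```

```text
the job is handed in; nothing more can be done
None
```

I loosened the clamp and slid the carriage to the mark. I then tightened the clamp to its stop and pulled the press lever down by its grip. The job was handed in at about 21 s with the arm still holding the lever; no verdict was reported.

- **Lever and gauge:** The lever is at about 0.749 rad. In the last scene picture the needle stood at about 45°, at the middle of the green sector (26° to 66°), with red starting at 88°. That check was numerical only, because the limit of 12 viewed pictures had been reached. I looked at the gauge itself once, earlier in the pull, when the needle was at the lower edge of green as expected.
- **Carriage:** My slide measurements disagreed at first: an oblique view gave about 0 mm, while a near-overhead view gave about 2.6 mm. I trusted the overhead view and moved the carriage a further 2.4 mm, leaving an estimated error under 1 mm. In the last view from above, the pointer lined up with the line.
- **Clamp:** The camera put the clamp at about 0 rad, and the push at the stop was about 11 N.
- **Other items:** I did not knowingly touch anything else on the counter, but I made no separate check of where those items lay at the end.

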